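# Turn the stirrer's click-stop speed dial up four clicks

## Task

The sample in the bottle should stir faster: with a fingertip against the side of the bar on the stirrer's click-stop dial, turn the dial clockwise (seen from above) by exactly four clicks, never past the fourth and never backwards past a click. Push lightly, do not squeeze or lift anything, leave the stirrer, the bottle on it and the other things on the bench where they are, and finish with the hand clear.

Things in the scene. Friction and masses are not known exactly. Their poses are not given: they have to be found in the camera images.
- dial (a joint): speed dial, rad: about 0 at the start, growing clockwise seen from above (+a turns dial_bar's world yaw by -a). Endless, 12 click stops a turn: one click 0.524, four clicks 2.094. Pushed past half way to the next stop it snaps on by itself, ahead of the finger; let go short of half way it springs back. Leaving a stop takes about 0.07 N m (3.5 N on the bar 20 mm from the axis), then less.
- dial_bar (a point): centre of the dial's finger bar, on its vertical axis, 67 mm above the bench. The bar: black rib 58 mm long along this frame's x (both ways from the axis, any direction at the start), 12 mm thick, 20 mm high, a white line on top of its +x half. It stands on a round metal skirt 64 mm across, top 10 mm below this point; a flat black bezel 74 mm across and the deck lie 17 to 19 mm below. z up.
- stirrer: magnetic stirrer: loose white box 280 mm long (x), 150 mm wide (y), deck 48 mm above the bench, rubber feet, about 1.7 kg. Origin: centre of its underside, on the bench. The dial's axis is at x = -80 mm; a round steel plate 128 mm across, top 52 mm above the bench, is centred at x = +65 mm. A sideways push over about 8 N may slide it.
- bottle: closed brown sample bottle with a blue cap, 56 mm across, 95 mm tall, standing loose on the stirrer's steel plate, its top about 147 mm above the bench. Origin: centre of its underside. Leave alone.
- wash_bottle: white wash bottle with a bent spout, 72 mm across, 225 mm tall, loose on the bench. Origin: centre of its underside. Leave alone.
- cup: white paper cup, open on top, 74 mm across the rim, 85 mm tall, loose. Origin: centre of its underside. Leave alone.
- tin: flat round aluminium tin, 72 mm across, 28 mm tall, loose. Origin: centre of its underside. Leave alone.
- filter_unit: steel three-funnel filtration unit, fixed, 260 mm (x) by 360 mm (y), 145 mm high, three blue-capped funnels in a row along y rise to 300 mm. Origin: centre of its underside on the bench. Leave alone.

How it is judged:
By the outcome, as a careful person would: the job done as asked, in the order asked, and still so for the second after the job is handed in, with the robot touching nothing.
It also fails if it takes over 53 s, if anything falls off the work surface, if the arm or the gripper's body presses on something with over 40 N, if the wrist force passes 120 N, or if a joint passes its speed limit or range.

## Robot

A 6-joint arm with a two-finger parallel gripper is mounted at the origin on the work surface. World frame = base frame: x ahead of the robot, y to its left, z up, the work surface at z = 0. Lengths are in mm, angles in rad, forces in N, time in s.
With the tool pointing down it reaches from about 375 to 750 mm from the base axis. Payload 9 kg.
Tool frame: the origin (TCP) lies between the finger pads; the fingertips stand 8 mm ahead of it and the grasp point (between the pads) lies 11 mm behind it; z points along the fingers, y is the line along which they close (so a half turn about z gives the same grasp; the last joint's range is limited). The gripper opens to 85 mm and grips with 20 to 120 N. Pads are 22 mm wide; open, the fingers measure 114 mm over their backs; the gripper's body (76 mm by 85 mm) begins 54 mm behind the grasp point. The pads swing forward as they close: fully open they stand 13 mm farther back than shut.
Start: joints at [0.891, 0.104, 0.097, 1.564, 0, 1.353], TCP at [267.345, 537.18, 239.331] pointing down, gripper open.
Joint ranges: [-2.99, 2.99], [-0.84, 1.86], [-1.1, 1.16], [-1.84, 2.11], [-1.51, 1.56], [-3.14, 3.14]. Speed limits (rad/s): [2.22, 2.22, 2.57, 3.14, 3.14, 3.14].

## Interface

Orientations are given as a unit quaternion [w, x, y, z].
In Python, from rig import env, vision gives the robot as it stands.
- The arm moves only by the tool play_rows, never from a script. Its argument "steps" is a list that holds one entry, the list of rows, each a list of 4 numbers: the shift along the tool's x, y, z in m, then the turn about the tool's z in rad. In form: [[[dx, dy, dz, yaw], ...]]. A call has 1 to 8 rows; each row is the pose to reach, as a shift and turn from the pose commanded when the call began, along the tool's axes at that moment; what a row does not reach only later rows make up. A row lasts 1/10 s, in which the tool goes at most 50 mm and 8.59 degrees, less where a joint would pass 70% of its speed; a pose out of reach is approached as far as the arm can. A call with a gripper value outside its range is refused whole. "gripper" is the finger opening in m, from 0 to 0.0854, set as the call begins (left out, the last holds). The fingers move at their own pace and stop on an object; "newtons" is the grip in N (left out, the last holds). Time passes only in rows, so rows that repeat a pose let the fingers close. It gives the time, the measured TCP pose, the force, the opening and the grip force at its end, in the units of the state.
- env.observe(): the state, without advancing time (a new reading comes with each control period).
- vision.grab_frame(name): name is "side" or "top"; returns the picture (480x640x3 uint8, red, green, blue); there is no depth.
- vision.camera_params(name): a dict with "fx", "fy", "cx", "cy" (pixels), "extrinsics" (4x4, takes a point from camera to world coordinates). Camera axes: x right, y up, looking along -z (the intrinsics and any distortion apply to the point x, -y, -z); pixel columns grow to the right and rows downward; lengths in mm; the calibration is good to about 2 mm. A picture is of the moment at which its call begins. camera_params takes no time and is no camera call.
- env.job_done(): hands the job in; it is judged then, once.
The state is a dict: "clock": time; "qpos": joint angles; "joint_vel": joint speeds; "joint_efforts": joint torques, N m; "tool_pos": TCP position; "tool_rot": TCP orientation; "contact_force": force on the tool from outside, world axes, zero at the start; "moment": the same for the moment, N m; "opening": finger opening in mm; "gripper_force": force on a finger pad.
Only numpy, scipy, OpenCV 4.12 (cv2) and the standard library are available. Lean on these libraries where they do the work, as an engineer would, in place of code of your own. Each camera call takes 0.05 s, during which the arm holds its last target. There are 200 camera calls.

## Working session

There is one attempt and no reset: what is moved stays moved. The work goes in short steps, Python scripts to look and compute and a tool call to move; the robot and the scene stay as the last step left them, time stands still between calls to the robot, and variables do not carry over. Pictures are saved under pics/ and viewed, at most 10 in all, crops included, and the job is handed in when it is done.

Besides the shell and the picture viewer there is one more tool, called as name([rows], argument=value, ...), one row to a line, values as JSON. play_rows: Moves the arm, as the interface text tells. Its arguments: {"type":"object","properties":{"steps":{"type":"array","items":{"type":"array","items":{"type":"array","items":{"type":"number"}}}},"gripper":{"type":"number"},"newtons":{"type":"number"}},"required":["steps"]}

```bash
mkdir -p pics; python3 - <<'E'
from rig import env, vision
import cv2
for n in("top","side"):
    p=vision.camera_params(n);print(n,p)
    cv2.imwrite(f"pics/{n}0.png",vision.grab_frame(n)[:,:,::-1])
print(env.observe())
E
```

```text
top {'fx': 577.1260267474506, 'fy': 577.1260267474506, 'cx': 326.7701484347757, 'cy': 227.78240556667305, 'extrinsics': array([[ 1.99399292e-02,  9.96458422e-01, -8.16885050e-02,
         4.03659645e+02],
       [-9.99794490e-01,  2.01720138e-02,  2.01670650e-03,
         4.77941538e+01],
       [ 3.65738583e-03,  8.16315043e-02,  9.96655869e-01,
         1.80296775e+03],
       [ 0.00000000e+00,  0.00000000e+00,  0.00000000e+00,
         1.00000000e+00]])}
side {'fx': 511.3830653792137, 'fy': 511.3830653792137, 'cx': 324.4004059109216, 'cy': 244.91386104123845, 'extrinsics': array([[ 8.05793951e-01,  3.16183879e-01, -5.00723341e-01,
        -1.86689169e+02],
       [-5.91863796e-01,  4.58304074e-01, -6.63064570e-01,
        -9.30598370e+02],
       [ 1.98332191e-02,  8.30653436e-01,  5.56436441e-01,
         9.01924500e+02],
       [ 0.00000000e+00,  0.00000000e+00,  0.00000000e+00,
         1.00000000e+00]])}
{'clock': 0.1, 'qpos': array([ 8.91293254e-01,  1.04655669e-01,  9.65169463e-02,  1.56388000e+00,
       -2.06501485e-05,  1.35310013e+00]), 'joint_vel': array([ 0.00209657, -0.00303498,  0.00109616,  0.0006655 ,  0.00054199,
        0.00028794]), 'joint_efforts': array([ 6.83535516e-03, -5.58208787e+01,  5.04717350e+01,  1.31534605e-02,
       -2.03625350e-04,  1.83493796e-05]), 'tool_pos': array([267.145445  , 536.91731903, 238.57409184]), 'tool_rot': array([-2.55776263e-04,  2.28857027e-01,  9.73459854e-01, -5.55202515e-04]), 'contact_force': array([-0.27298458,  0.28378319,  0.88909058]), 'moment': array([ 0.04550577, -0.06830685,  0.09999924]), 'gripper_force': 0.0, 'opening': 85.47417270648822}
```

View pics/top0.png

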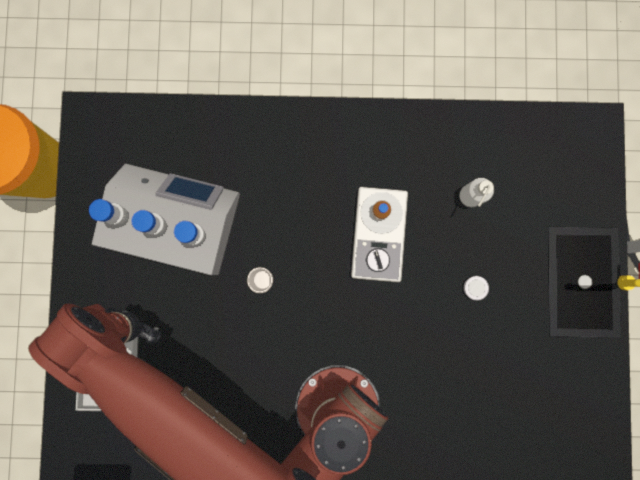

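View pics/side0.png

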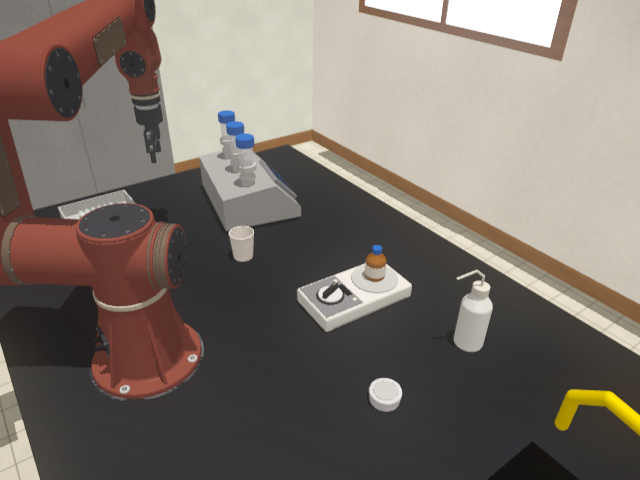

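The top view shows the dial near (378,260), the bottle at (382,210) and the cup at (260,280). In the side view the dial is near (331,293). I'll enlarge the dial next.

```bash
cat > h.py <<'E'
from rig import env, vision
import numpy as np, cv2
from scipy.spatial.transform import Rotation as R
def ray(n,u,v):
    p=vision.camera_params(n);E=p["extrinsics"]
    d=E[:3,:3]@np.array([(u-p["cx"])/p["fx"],-(v-p["cy"])/p["fy"],-1]);return E[:3,3],d
def px2w(n,u,v,z):
    o,d=ray(n,u,v);return (o+d*(z-o[2])/d[2]).round(1)
def w2px(n,P):
    p=vision.camera_params(n);E=p["extrinsics"];c=E[:3,:3].T@(np.array(P)-E[:3,3])
    return p["cx"]-p["fx"]*c[0]/c[2],p["cy"]+p["fy"]*c[1]/c[2]
E
python3 - <<'E'
import cv2,numpy as np
a=cv2.imread("pics/top0.png")[230:290,345:415];b=cv2.imread("pics/side0.png")[270:320,300:360]
A=cv2.resize(a,(400,343),interpolation=cv2.INTER_CUBIC);B=cv2.resize(b,(400,333),interpolation=cv2.INTER_CUBIC)
o=np.zeros((343,800,3),np.uint8);o[:,:400]=A;o[:333,400:]=B;cv2.imwrite("pics/c0.png",o)
E
```

```text
(no output)
```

View pics/c0.png

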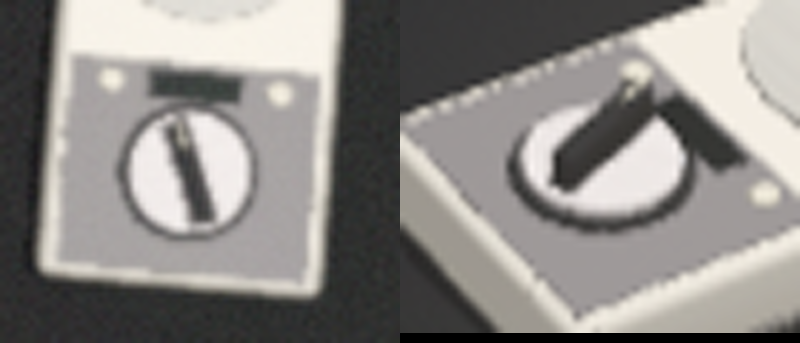

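```bash
python3 - <<'E'
from h import *
f=lambda x,y:(345+(x+.5)/5.714-.5,230+(y+.5)/5.714-.5)
g=lambda x,y:(300+(x-400+.5)/6.667-.5,270+(y+.5)/6.667-.5)
print("bezel",px2w("top",*f(189,171.5),52),px2w("side",*g(602,155),57))
a=px2w("top",*f(177,116),77);b=px2w("top",*f(204,224),77);print("bar",a,b,(a+b)/2,np.degrees(np.arctan2(*(a-b)[1::-1])),np.linalg.norm(a-b))
print("side white end",px2w("side",*g(640,75),77))
c1=px2w("top",*f(38,270),48);c2=px2w("top",*f(318,296),48);print("edge",c1,c2,np.degrees(np.arctan2(*(c1-c2)[1::-1])))
print("bottle",px2w("top",384,208,147))
print("cup",px2w("top",260,280,85),"tin",px2w("top",476,288,28))
s=env.observe();r=R.from_quat(s["tool_rot"],scalar_first=True);print(r.as_matrix().round(3))
E
```

```text
bezel [ 453.5 -111.9   52. ] [ 452.6 -112.7   57. ]
bar [ 481.7 -103.    77. ] [ 425.6 -117.8   77. ] [ 453.65 -110.4    77.  ] 14.77874753742489 58.01939330947883
side white end [ 479.5 -100.8   77. ]
edge [399.9 -32.9  48. ] [ 389.1 -181.5   48. ] 85.84314711158267
bottle [ 600.  -119.7  147. ]
cup [385.2 239.1  85. ] tin [ 373.4 -416.4   28. ]
[[-0.895  0.446 -0.001]
 [ 0.446  0.895 -0.001]
 [ 0.    -0.001 -1.   ]]
```

```bash
cat >> h.py <<'E'
C=np.array([453.3,-111.5]);B=14.8
u=lambda d:np.array([np.cos(np.radians(d)),np.sin(np.radians(d))])
def arc(a,z=72,g=0):  # tool pose when finger face is at dial angle a (deg)
    p=C+30*u(B+180-a)-(17+g)*u(B+90-a); return [*p,z,B+270-8-a]
def rows(T):
    s=env.observe();M=R.from_quat(s["tool_rot"],scalar_first=True).as_matrix()
    ph=np.degrees(np.arctan2(M[1,0],M[0,0])); x=u(ph);y=u(ph-90)
    out=[]
    for t in T:
        d=np.array(t[:2])-s["tool_pos"][:2]
        w=(ph-t[3]+180)%360-180
        out.append([round(float(v),4) for v in(d@x/1e3,d@y/1e3,(s["tool_pos"][2]-t[2])/1e3,np.radians(w))])
    print(out); print("t",s["clock"],"pos",s["tool_pos"].round(1),"phi",ph.round(1),"F",s["contact_force"].round(1))
E
python3 - <<'E'
from h import *
print(arc(-35))
W=np.array([[267,537,239,153.5],[385,200,235,220],arc(-35,130)]) ; W[2,3]=arc(-35)[3]
print(W)
P=[W[0]+(W[1]-W[0])*k/8 for k in range(1,9)]
rows(P)
E
```

```text
[np.float64(446.9208018550704), np.float64(-145.38666155034642), 72, 311.8]
[[ 267.          537.          239.          153.5       ]
 [ 385.          200.          235.          220.        ]
 [ 446.92080186 -145.38666155  130.          311.8       ]]
[[-0.0318, -0.0311, 0.0001, -0.1444], [-0.0638, -0.0623, 0.0006, -0.2895], [-0.0958, -0.0934, 0.0011, -0.4345], [-0.1277, -0.1246, 0.0016, -0.5796], [-0.1597, -0.1557, 0.0021, -0.7247], [-0.1917, -0.1868, 0.0026, -0.8698], [-0.2237, -0.218, 0.0031, -1.0149], [-0.2556, -0.2491, 0.0036, -1.1599]]
t 0.1 pos [267.1 536.9 238.6] phi 153.5 F [-0.3  0.3  0.9]
```

play_rows([
  [[-0.032,-0.031,0,-0.144],[-0.064,-0.062,0,-0.29],[-0.096,-0.093,0,-0.434],[-0.128,-0.124,0,-0.58],[-0.16,-0.156,0,-0.725],[-0.192,-0.187,0,-0.87],[-0.224,-0.218,0,-1.015],[-0.256,-0.249,0,-1.16]],
], gripper=0)

```text
clock: 0.9
tool_pos: [381.2, 212.9, 239.1]
tool_rot: [0.0, -0.303, 0.953, 0.0]
contact_force: [0.6, -0.3, 1.0]
opening: -0.1
gripper_force: 0.0
```

```bash
python3 - <<'E'
from h import *
rows([arc(-35,150)])
E
```

```text
[[0.1531, -0.3305, 0.0891, -1.6851]]
t 0.9 pos [381.2 212.9 239.1] phi -144.8 F [ 0.6 -0.3  1. ]
```

play_rows([
  [[0.018,-0.04,0,-0.14],[0.036,-0.08,0,-0.28],[0.054,-0.12,0,-0.42],[0.072,-0.16,0,-0.56],[0.09,-0.2,0,-0.7],[0.108,-0.24,0,-0.84],[0.126,-0.28,0,-0.98],[0.145,-0.32,0,-1.12]],
])

```text
clock: 1.7
tool_pos: [442.7, -114.6, 239.2]
tool_rot: [-0.0, 0.726, -0.687, -0.0]
contact_force: [0.9, 1.6, 0.4]
opening: 0.0
gripper_force: 0.0
```

play_rows([
  [[0,0,0.02,-0.14],[0,0,0.04,-0.28],[0,0,0.06,-0.42],[0,0,0.08,-0.5],[0,0,0.08,-0.5],[0,0,0.08,-0.5]],
])

```text
clock: 2.3
tool_pos: [442.6, -112.7, 159.6]
tool_rot: [-0.0, 0.872, -0.49, -0.0]
contact_force: [0.0, -0.4, 1.0]
opening: -0.0
gripper_force: 0.0
```

```bash
python3 - <<'E'
from h import *
rows([arc(-35,110)])
print(env.observe()["qpos"].round(2))
E
```

```text
[[0.0302, 0.0133, 0.0496, -0.1825]]
t 2.3 pos [ 442.6 -112.7  159.6] phi -58.7 F [ 0.  -0.4  1. ]
[-0.54 -0.34 -0.46  1.45  0.   -2.65]
```

play_rows([
  [[0.015,0.007,0.0,-0.09],[0.03,0.0135,0.0,-0.183],[0.03,0.0135,0.025,-0.183],[0.03,0.0135,0.05,-0.183],[0.03,0.0135,0.05,-0.183],[0.03,0.0135,0.05,-0.183]],
])

```text
clock: 2.9
tool_pos: [447.2, -145.5, 110.7]
tool_rot: [0.0, 0.913, -0.407, 0.0]
contact_force: [1.0, -0.5, 0.7]
opening: -0.1
gripper_force: 0.0
```

```bash
python3 - <<'E'
from h import *
rows([arc(-35,72)])
a=vision.grab_frame("top")[210:300,330:430,::-1];b=vision.grab_frame("side")[230:330,280:390,::-1]
o=np.zeros((364,800,3),np.uint8);o[:360,:400]=cv2.resize(a,(400,360),interpolation=2);o[:,400:]=cv2.resize(b,(400,364),interpolation=2);cv2.imwrite("pics/c1.png",o)
E
```

```text
[[-0.0003, 0.0001, 0.0387, 0.0019]]
t 2.9 pos [ 447.2 -145.5  110.7] phi -48.1 F [ 1.  -0.5  0.7]
```

View pics/c1.png

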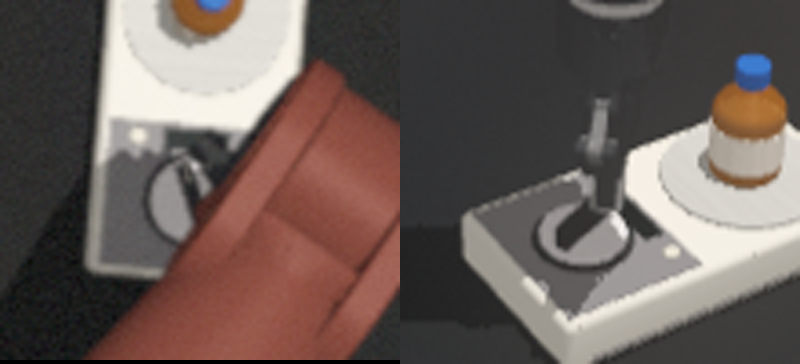

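The top view is mostly hidden by the arm. In the side view the finger is seen hanging in front of the dial, with its tip at crop (605,205). I'll check where it projects before lowering.

```bash
python3 - <<'E'
from h import *
f=lambda P:(400+(w2px("side",P)[0]-280)*400/110,(w2px("side",P)[1]-230)*3.64)
for P in([447.2,-145.5,103],[447.2,-145.5,64],[*(C+29*u(B)),77],[*(C-29*u(B)),77],[*C,57]):print(np.round(f(P)))
E
```

```text
[605. 204.]
[604. 248.]
[607. 186.]
[556. 225.]
[581. 227.]
```

The projection agrees, so I'll lower the finger beside the bar.

play_rows([
  [[0,0,0.02,0],[0,0,0.0387,0],[0,0,0.0387,0],[0,0,0.0387,0]],
])

```text
clock: 3.4
tool_pos: [447.4, -145.7, 72.0]
tool_rot: [0.0, 0.913, -0.407, 0.0]
contact_force: [0.5, -0.4, 0.2]
opening: 0.0
gripper_force: 0.0
```

```bash
python3 - <<'E'
from h import *
rows([arc(a) for a in (-31,-27,-23,-19,-16,-13,-10)])
E
```

```text
[[-0.0025, 0.0015, 0.0, 0.0726], [-0.0045, 0.0028, 0.0, 0.1424], [-0.0067, 0.0039, 0.0, 0.2123], [-0.0089, 0.0049, 0.0, 0.2821], [-0.0106, 0.0055, 0.0, 0.3344], [-0.0123, 0.006, 0.0, 0.3868], [-0.014, 0.0064, 0.0, 0.4392]]
t 3.4 pos [ 447.4 -145.7   72. ] phi -48.0 F [ 0.5 -0.4  0.2]
```

play_rows([
  [[-0.0023,0.0015,0.0,0.07],[-0.0045,0.0028,0.0,0.14],[-0.0067,0.0039,0.0,0.21],[-0.0089,0.0049,0.0,0.28],[-0.0106,0.0055,0.0,0.332],[-0.0123,0.006,0.0,0.384],[-0.014,0.0064,0.0,0.436],[-0.014,0.0064,0.0,0.436]],
])

```text
clock: 4.2
tool_pos: [433.6, -139.8, 72.5]
tool_rot: [-0.0, 0.804, -0.595, 0.001]
contact_force: [-0.3, -1.1, -0.5]
opening: 0.2
gripper_force: 0.0
```

```bash
python3 - <<'E'
from h import *
rows([arc(a) for a in (-8,-6,-4,-2,0,2)])
E
```

```text
[[-0.0014, 0.001, 0.0005, 0.0374], [-0.0023, 0.0017, 0.0005, 0.0723], [-0.0034, 0.0023, 0.0005, 0.1072], [-0.0044, 0.003, 0.0005, 0.1421], [-0.0055, 0.0035, 0.0005, 0.177], [-0.0065, 0.0041, 0.0005, 0.2119]]
t 4.2 pos [ 433.6 -139.8   72.5] phi -73.1 F [-0.3 -1.1 -0.5]
```

play_rows([
  [[-0.0012,0.0008,0.0,0.036],[-0.0023,0.0015,0.0,0.071],[-0.0033,0.0021,0.0,0.106],[-0.0044,0.0027,0.0,0.141],[-0.0044,0.0027,0.0,0.141]],
])

```text
clock: 4.7
tool_pos: [429.7, -136.6, 72.0]
tool_rot: [0.0, 0.76, -0.65, 0.001]
contact_force: [0.7, -1.7, 0.6]
opening: -0.4
gripper_force: 1.0
```

play_rows([
  [[-0.0012,0.0007,0.0,0.036],[-0.0023,0.0013,0.0,0.071],[-0.0023,0.0013,0.0,0.071],[-0.0023,0.0013,0.0,0.071]],
])

```text
clock: 5.1
tool_pos: [427.7, -134.1, 71.3]
tool_rot: [-0.0, 0.737, -0.676, 0.0]
contact_force: [0.4, -1.3, 1.3]
opening: 0.4
gripper_force: 0.7
```

```bash
python3 - <<'E'
from h import *
rows([arc(a) for a in (4,6,8,10,12,14,16)]);print(arc(2))
E
```

```text
[[-0.0004, 0.0006, -0.0007, 0.0377], [-0.0014, 0.0013, -0.0007, 0.0726], [-0.0024, 0.002, -0.0007, 0.1075], [-0.0034, 0.0026, -0.0007, 0.1424], [-0.0045, 0.0031, -0.0007, 0.1773], [-0.0056, 0.0037, -0.0007, 0.2122], [-0.0067, 0.0042, -0.0007, 0.2471]]
t 5.1 pos [ 427.7 -134.1   71.3] phi -85.0 F [ 0.4 -1.3  1.3]
[np.float64(427.81184383036407), np.float64(-134.7239939517786), 72, 274.8]
```

```bash
python3 - <<'E'
from h import *
p0=np.array(arc(0)[:2]);ph=arc(0)[3]
for a in range(2,25,2):
    d=np.array(arc(a)[:2])-p0;print(a,(d@u(ph)).round(2),(d@u(ph-90)).round(2),np.radians(a).round(3))
E
```

```text
2 -0.97 0.72 0.035
4 -1.96 1.4 0.07
6 -2.97 2.05 0.105
8 -4.01 2.66 0.14
10 -5.07 3.23 0.175
12 -6.14 3.77 0.209
14 -7.24 4.27 0.244
16 -8.35 4.73 0.279
18 -9.48 5.15 0.314
20 -10.62 5.54 0.349
22 -11.77 5.88 0.384
24 -12.94 6.18 0.419
```

play_rows([
  [[-0.001,0.0006,0.0,0.035],[-0.002,0.0013,0.0,0.07],[-0.003,0.0019,0.0,0.105],[-0.003,0.0019,0.0,0.105]],
])

```text
clock: 5.5
tool_pos: [425.1, -130.8, 70.7]
tool_rot: [0.0, -0.7, 0.714, 0.0]
contact_force: [0.2, -0.4, -0.0]
opening: 0.2
gripper_force: 0.0
```

```bash
python3 - <<'E'
from h import *
rows([arc(8)])
E
```

```text
[[0.0012, -0.0004, -0.0013, 0.0015]]
t 5.5 pos [ 425.1 -130.8   70.7] phi -91.1 F [ 0.2 -0.4 -0. ]
```

```bash
cat >> h.py <<'E'
def crop(fn):
    a=vision.grab_frame("top")[230:290,345:415,::-1];b=vision.grab_frame("side")[265:325,295:365,::-1]
    cv2.imwrite(fn,np.hstack([cv2.resize(i,(400,343),interpolation=2) for i in(a,b)]))
E
python3 - <<'E'
from h import *
crop("pics/c2.png");s=env.observe();print(s["tool_pos"],s["contact_force"])
f=lambda P:((w2px("side",P)[0]-295)*5.714+400,(w2px("side",P)[1]-265)*5.714)
for k in (0,30):print(f([*(C+29*u(B-k)),77]),f([*(C-29*u(B-k)),77]))
E
```

```text
[ 425.13122459 -130.87186388   70.66910347] [ 1.15732751 -0.18739775 -0.71602883]
(np.float64(639.3319957605872), np.float64(92.61947164338991)) (np.float64(559.7802454471255), np.float64(153.6105115778992))
(np.float64(659.27103481475), np.float64(109.30752662729299)) (np.float64(540.1732258053169), np.float64(136.231155419962))
```

View pics/c2.png

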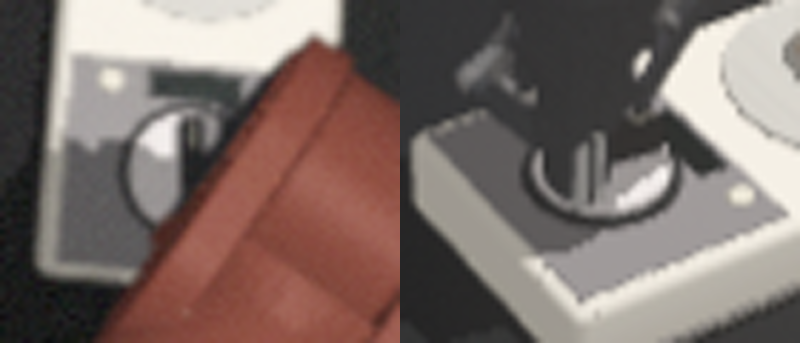

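The top view shows the bar now close to upright in the picture, with its white end at crop (200,125). That puts the dial at roughly 13°, so the finger is about 4° ahead of my model and the first snap is close. I'll go on in small steps.

play_rows([
  [[-0.001,0.0007,0.0,0.035],[-0.002,0.0014,0.0,0.07],[-0.002,0.0014,0.0,0.07]],
])

```text
clock: 5.9
tool_pos: [423.8, -128.8, 70.6]
tool_rot: [0.0, -0.675, 0.738, 0.0]
contact_force: [0.2, -0.4, -0.1]
opening: 0.1
gripper_force: 0.0
```

```bash
python3 - <<'E'
from h import *
rows([arc(12)]);crop("pics/c3.png")
E
```

```text
[[0.0011, -0.0005, -0.0014, 0.0011]]
t 5.9 pos [ 423.8 -128.8   70.6] phi -95.1 F [ 0.2 -0.4 -0.1]
```

View pics/c3.png

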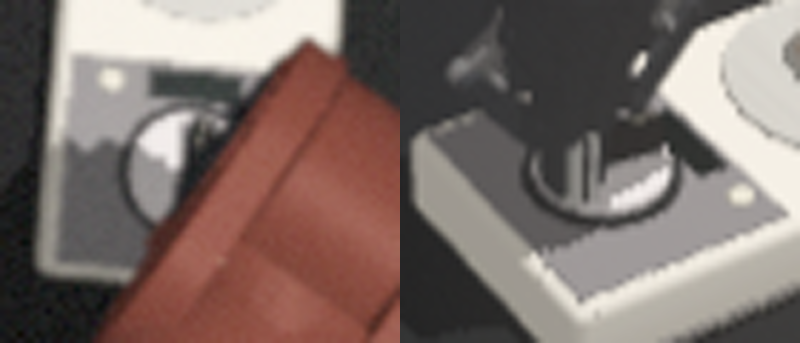

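The force is near zero, which suggests the dial has snapped to click 1 and the finger is trailing. I'll go on slowly and use the force onset at each stop to calibrate.

play_rows([
  [[-0.001,0.0007,-0.0005,0.035],[-0.002,0.0014,-0.001,0.07],[-0.003,0.002,-0.001,0.105],[-0.003,0.002,-0.001,0.105]],
])

```text
clock: 6.4
tool_pos: [422.1, -125.7, 71.7]
tool_rot: [0.0, -0.635, 0.772, 0.0]
contact_force: [0.1, 0.2, 0.6]
opening: -0.1
gripper_force: 0.0
```

play_rows([
  [[-0.001,0.0007,0.0,0.035],[-0.002,0.0014,0.0,0.07],[-0.002,0.0014,0.0,0.07]],
])

```text
clock: 6.7
tool_pos: [421.1, -123.5, 71.7]
tool_rot: [0.0, -0.608, 0.794, 0.0]
contact_force: [0.4, -0.1, -0.7]
opening: 0.3
gripper_force: 0.0
```

```bash
python3 - <<'E'
from h import *
rows([arc(22),arc(24)]);print(env.observe()["contact_force"])
E
```

```text
[[0.0009, -0.0006, -0.0003, 0.001], [-0.0, 0.0001, -0.0003, 0.0359]]
t 6.7 pos [ 421.1 -123.5   71.7] phi -105.1 F [ 0.4 -0.1 -0.7]
[ 0.42116274 -0.14971504 -0.70798863]
```

play_rows([
  [[-0.001,0.0007,0.0,0.035],[-0.001,0.0007,0.0,0.035]],
])

```text
clock: 6.9
tool_pos: [420.8, -122.7, 71.7]
tool_rot: [-0.0, -0.594, 0.805, -0.0]
contact_force: [0.0, -2.2, -1.0]
opening: -0.3
gripper_force: 0.9
```

play_rows([
  [[-0.001,0.0007,0.0,0.035],[-0.001,0.0007,0.0,0.035]],
])

```text
clock: 7.1
tool_pos: [420.4, -121.5, 71.8]
tool_rot: [-0.0, -0.58, 0.815, -0.0]
contact_force: [-0.3, -1.4, -0.6]
opening: 0.1
gripper_force: 1.0
```

play_rows([
  [[-0.001,0.0007,0.0,0.035],[-0.001,0.0007,0.0,0.035]],
])

```text
clock: 7.3
tool_pos: [420.1, -120.2, 71.7]
tool_rot: [0.0, -0.565, 0.825, -0.0]
contact_force: [0.4, -1.7, -0.7]
opening: 0.1
gripper_force: 0.8
```

play_rows([
  [[-0.001,0.0007,0.0,0.035],[-0.001,0.0007,0.0,0.035]],
])

```text
clock: 7.5
tool_pos: [419.8, -119.0, 71.8]
tool_rot: [0.0, -0.551, 0.835, -0.0]
contact_force: [0.0, -2.0, -0.8]
opening: 0.3
gripper_force: 0.6
```

```bash
python3 - <<'E'
from h import *
rows([arc(30),arc(32)])
E
```

```text
[[0.001, -0.0005, -0.0002, 0.0011], [-0.0, 0.0002, -0.0002, 0.036]]
t 7.5 pos [ 419.8 -119.    71.8] phi -113.1 F [ 0.  -2.  -0.8]
```

Contact with the bar resumed at a≈24, so the true dial angle is about a+6. Force and pad readings both show it.

play_rows([
  [[-0.001,0.0007,0.0,0.035],[-0.002,0.0014,0.0,0.07],[-0.002,0.0014,0.0,0.07]],
])

```text
clock: 7.8
tool_pos: [419.2, -116.4, 71.7]
tool_rot: [0.0, -0.521, 0.853, 0.0]
contact_force: [-0.4, -0.8, 0.5]
opening: 0.3
gripper_force: 0.2
```

play_rows([
  [[-0.001,0.0007,0.0,0.035],[-0.001,0.0007,0.0,0.035]],
])

```text
clock: 8.0
tool_pos: [419.0, -115.1, 71.7]
tool_rot: [0.0, -0.507, 0.862, 0.0]
contact_force: [0.0, -0.5, 0.0]
opening: 0.2
gripper_force: 0.1
```

play_rows([
  [[-0.001,0.0007,0.0,0.035],[-0.001,0.0007,0.0,0.035]],
])

```text
clock: 8.2
tool_pos: [418.9, -113.9, 71.6]
tool_rot: [0.0, -0.491, 0.871, 0.0]
contact_force: [0.1, 0.5, -0.1]
opening: 0.0
gripper_force: 0.0
```

play_rows([
  [[-0.001,0.0007,0.0,0.035],[-0.001,0.0007,0.0,0.035]],
])

```text
clock: 8.4
tool_pos: [418.8, -112.7, 71.7]
tool_rot: [0.0, -0.476, 0.879, 0.0]
contact_force: [-0.2, -0.5, 0.3]
opening: -0.1
gripper_force: 0.0
```

```bash
python3 - <<'E'
from h import *
rows([arc(40),arc(42)])
E
```

```text
[[0.0011, -0.0009, -0.0003, 0.0008], [0.0001, -0.0001, -0.0003, 0.0357]]
t 8.4 pos [ 418.8 -112.7   71.7] phi -123.2 F [-0.2 -0.5  0.3]
```

Click 2 snapped at a≈37, where the pad force fell to zero. Next I expect contact at about a=53 and a snap at about a=67.

play_rows([
  [[-0.001,0.0007,0.0,0.035],[-0.002,0.0014,0.0,0.07],[-0.003,0.002,0.0,0.105],[-0.004,0.0027,0.0,0.14],[-0.004,0.0027,0.0,0.14]],
])

```text
clock: 8.9
tool_pos: [418.8, -108.0, 71.7]
tool_rot: [0.0, -0.413, 0.911, 0.0]
contact_force: [-0.7, -0.5, -0.8]
opening: -0.0
gripper_force: 0.0
```

play_rows([
  [[-0.001,0.0007,0.0,0.035],[-0.001,0.0007,0.0,0.035]],
])

```text
clock: 9.1
tool_pos: [418.9, -106.8, 71.7]
tool_rot: [0.0, -0.397, 0.918, 0.0]
contact_force: [-1.0, -0.4, -1.2]
opening: 0.1
gripper_force: 0.0
```

play_rows([
  [[-0.001,0.0007,0.0,0.035],[-0.001,0.0007,0.0,0.035]],
])

```text
clock: 9.3
tool_pos: [419.1, -105.6, 71.7]
tool_rot: [0.0, -0.381, 0.925, 0.0]
contact_force: [0.1, 0.8, -0.2]
opening: -0.1
gripper_force: 0.0
```

play_rows([
  [[-0.001,0.0007,0.0,0.035],[-0.001,0.0007,0.0,0.035]],
])

```text
clock: 9.5
tool_pos: [419.3, -104.6, 71.7]
tool_rot: [-0.0, -0.365, 0.931, -0.0]
contact_force: [-0.2, -1.1, 1.7]
opening: -0.3
gripper_force: 0.5
```

```bash
python3 - <<'E'
from h import *
rows([arc(54),arc(56)])
E
```

```text
[[0.0007, -0.0008, -0.0003, -0.0], [-0.0002, -0.0001, -0.0003, 0.0349]]
t 9.5 pos [ 419.3 -104.6   71.7] phi -137.2 F [-0.2 -1.1  1.7]
```

Contact at stop 2 came at a≈54, as expected.

play_rows([
  [[-0.001,0.0007,0.0,0.035],[-0.002,0.0014,0.0,0.07],[-0.003,0.002,0.0,0.105],[-0.004,0.0027,0.0,0.14],[-0.004,0.0027,0.0,0.14]],
])

```text
clock: 10.0
tool_pos: [420.4, -99.9, 71.7]
tool_rot: [-0.0, -0.299, 0.954, -0.0]
contact_force: [-0.5, -1.5, -0.1]
opening: 0.1
gripper_force: 0.5
```

play_rows([
  [[-0.001,0.0007,0.0,0.035],[-0.002,0.0014,0.0,0.07],[-0.002,0.0014,0.0,0.07]],
])

```text
clock: 10.3
tool_pos: [421.3, -97.4, 71.7]
tool_rot: [0.0, -0.265, 0.964, 0.0]
contact_force: [-0.3, -0.7, 0.4]
opening: -0.2
gripper_force: 0.2
```

play_rows([
  [[-0.001,0.0007,0.0,0.035],[-0.001,0.0007,0.0,0.035]],
])

```text
clock: 10.5
tool_pos: [421.8, -96.3, 71.7]
tool_rot: [0.0, -0.249, 0.969, 0.0]
contact_force: [0.8, -0.5, -0.2]
opening: 0.1
gripper_force: 0.0
```

```bash
python3 - <<'E'
from h import *
rows([arc(68),arc(70)])
E
```

```text
[[0.0007, -0.0012, -0.0003, -0.0004], [-0.0002, -0.0005, -0.0003, 0.0346]]
t 10.5 pos [421.8 -96.3  71.7] phi -151.2 F [ 0.8 -0.5 -0.2]
```

Click 3 snapped at a≈68. Next I expect contact at about a=84 and the final snap at about a=98.

play_rows([
  [[-0.001,0.0007,0.0,0.035],[-0.001,0.0007,0.0,0.035]],
])

```text
clock: 10.7
tool_pos: [422.3, -95.1, 71.7]
tool_rot: [0.0, -0.231, 0.973, 0.0]
contact_force: [-0.3, 1.0, -0.6]
opening: -0.1
gripper_force: 0.0
```

play_rows([
  [[-0.001,0.0007,0.0,0.035],[-0.002,0.0014,0.0,0.07],[-0.003,0.002,0.0,0.105],[-0.004,0.0027,0.0,0.14],[-0.004,0.0027,0.0,0.14]],
])

```text
clock: 11.2
tool_pos: [424.7, -90.9, 71.7]
tool_rot: [0.0, -0.163, 0.987, 0.0]
contact_force: [0.1, -0.0, 0.6]
opening: -0.0
gripper_force: 0.0
```

play_rows([
  [[-0.001,0.0007,0.0,0.035],[-0.002,0.0014,0.0,0.07],[-0.002,0.0014,0.0,0.07]],
])

```text
clock: 11.5
tool_pos: [426.1, -89.0, 71.7]
tool_rot: [0.0, -0.128, 0.992, 0.0]
contact_force: [-0.4, -0.3, 0.1]
opening: 0.1
gripper_force: 0.0
```

play_rows([
  [[-0.001,0.0007,0.0,0.035],[-0.001,0.0007,0.0,0.035]],
])

```text
clock: 11.7
tool_pos: [426.9, -88.1, 71.7]
tool_rot: [0.0, -0.111, 0.994, 0.0]
contact_force: [0.3, -0.2, 0.0]
opening: 0.3
gripper_force: 0.0
```

```bash
python3 - <<'E'
from h import *
rows([arc(84),arc(86)]);crop("pics/c4.png")
E
```

```text
[[0.0004, -0.0013, -0.0003, -0.0012], [-0.0005, -0.0006, -0.0003, 0.0337]]
t 11.7 pos [426.9 -88.1  71.7] phi -167.3 F [ 0.3 -0.2  0. ]
```

View pics/c4.png

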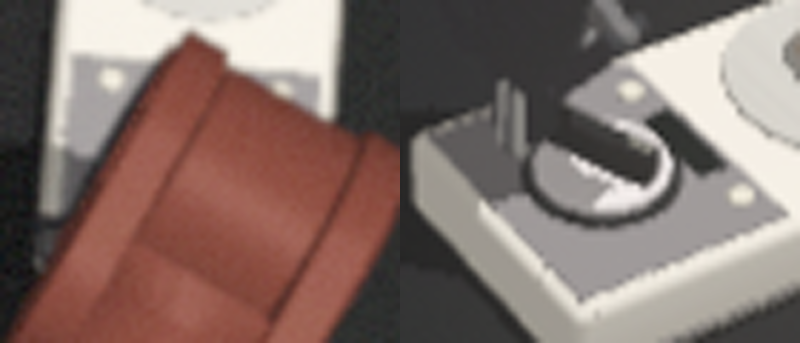

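The side view shows the bar running from about (560,105) to (655,150), with the white end on the right and the finger to its left. I'll compare that with the predictions for 60°, 90° and 120°.

```bash
python3 - <<'E'
from h import *
f=lambda P:np.round(((w2px("side",P)[0]-295)*5.714+400,(w2px("side",P)[1]-265)*5.714))
for k in (60,90,120):print(k,f([*(C+29*u(B-k)),77]),f([*(C-29*u(B-k)),77]))
E
```

```text
60 [664. 130.] [537. 116.]
90 [651. 149.] [550.  97.]
120 [624. 161.] [577.  86.]
```

play_rows([
  [[-0.001,0.0007,0.0,0.035],[-0.001,0.0007,0.0,0.035]],
])

```text
clock: 12.0
tool_pos: [427.6, -87.3, 71.7]
tool_rot: [-0.0, -0.093, 0.996, -0.0]
contact_force: [-1.6, -0.8, 0.5]
opening: 0.3
gripper_force: 0.4
```

play_rows([
  [[-0.001,0.0007,0.0,0.035],[-0.001,0.0007,0.0,0.035]],
])

```text
clock: 12.2
tool_pos: [428.4, -86.5, 71.6]
tool_rot: [-0.0, -0.076, 0.997, -0.0]
contact_force: [-2.2, -1.4, 1.7]
opening: 0.4
gripper_force: 1.0
```

play_rows([
  [[-0.001,0.0007,0.0,0.035],[-0.001,0.0007,0.0,0.035]],
])

```text
clock: 12.4
tool_pos: [429.3, -85.6, 71.7]
tool_rot: [-0.0, -0.058, 0.998, -0.0]
contact_force: [-2.1, -1.4, 0.7]
opening: 0.2
gripper_force: 0.9
```

The picture matches 90°, three clicks, and the finger has touched the bar again. I'll push the last half click carefully.

play_rows([
  [[-0.001,0.0007,0.0,0.035],[-0.002,0.0014,0.0,0.07],[-0.002,0.0014,0.0,0.07]],
])

```text
clock: 12.7
tool_pos: [431.3, -83.9, 71.7]
tool_rot: [0.0, -0.023, 1.0, 0.0]
contact_force: [-0.1, -1.0, 0.7]
opening: 0.3
gripper_force: 0.4
```

play_rows([
  [[-0.001,0.0007,0.0,0.035],[-0.001,0.0007,0.0,0.035]],
])

```text
clock: 12.9
tool_pos: [432.3, -83.1, 71.7]
tool_rot: [0.0, -0.006, 1.0, 0.0]
contact_force: [-0.9, -0.3, -0.0]
opening: 0.3
gripper_force: 0.3
```

play_rows([
  [[-0.001,0.0007,0.0,0.035],[-0.001,0.0007,0.0,0.035]],
])

```text
clock: 13.1
tool_pos: [433.3, -82.4, 71.7]
tool_rot: [0.0, 0.011, 1.0, 0.0]
contact_force: [0.3, -0.5, 0.6]
opening: 0.1
gripper_force: 0.2
```

play_rows([
  [[-0.001,0.0007,0.0,0.035],[-0.001,0.0007,0.0,0.035]],
])

```text
clock: 13.3
tool_pos: [434.4, -81.7, 71.7]
tool_rot: [0.0, 0.029, 1.0, 0.0]
contact_force: [-0.0, 0.4, 0.6]
opening: 0.1
gripper_force: 0.0
```

play_rows([
  [[-0.001,0.0007,0.0,0.035],[-0.001,0.0007,0.0,0.035],[-0.001,0.0007,0.0,0.035]],
])

```text
clock: 13.6
tool_pos: [435.3, -81.1, 71.7]
tool_rot: [0.0, 0.046, 0.999, 0.0]
contact_force: [-0.1, -0.6, 0.1]
opening: -0.2
gripper_force: 0.0
```

```bash
python3 - <<'E'
from h import *
rows([arc(102)]);crop("pics/c5.png")
E
```

```text
[[0.0003, -0.0013, -0.0003, -0.0016]]
t 13.6 pos [435.3 -81.1  71.7] phi 174.7 F [-0.1 -0.6  0.1]
```

View pics/c5.png

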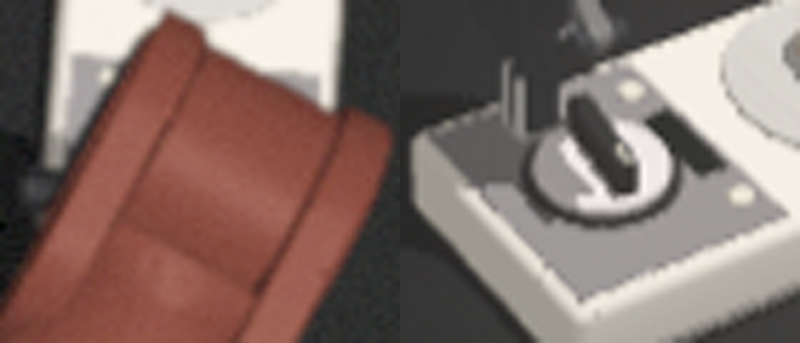

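The bar now runs from about (577,95) to (625,175), which matches the 120° prediction, so four clicks are done and the bar is free of the finger. I'll back off along tool +x, then lift.

play_rows([
  [[0.005,0,0,0],[0.012,0,0,0],[0.012,0,-0.02,0],[0.012,0,-0.06,0],[0.012,0,-0.1,0],[0.012,0,-0.14,0],[0.012,0,-0.16,0],[0.012,0,-0.16,0]],
])

```text
clock: 14.5
tool_pos: [424.1, -80.6, 234.9]
tool_rot: [0.002, 0.047, 0.999, -0.001]
contact_force: [0.6, -0.5, -0.5]
opening: 0.0
gripper_force: 0.0
```

play_rows([
  [[0.04,0,0,0],[0.08,0,0,0],[0.12,0,0,0],[0.16,0,0,0],[0.16,0.03,0,0],[0.16,0.06,0,0],[0.16,0.1,0,0],[0.16,0.14,0,0]],
])

```text
clock: 15.3
tool_pos: [291.4, 79.8, 234.3]
tool_rot: [-0.009, 0.048, 0.999, -0.001]
contact_force: [0.7, 0.2, -0.6]
opening: -0.2
gripper_force: 0.0
```

```bash
python3 - <<'E'
from h import *
rows([arc(102)]);crop("pics/c6.png")
E
```

```text
[[-0.1584, -0.1476, 0.1623, -0.0053]]
t 15.3 pos [291.4  79.8 234.3] phi 174.5 F [ 0.7  0.2 -0.6]
```

View pics/c6.png

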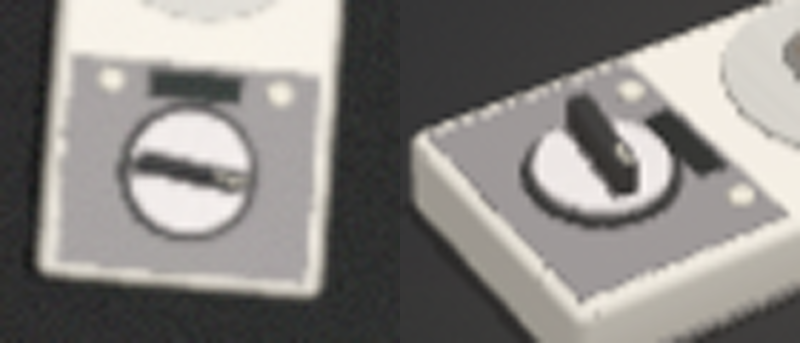

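The top view shows the bar from (135,160) to (245,182) with the white end on the right. That is about 120° clockwise of where it started, and the stirrer's outline hasn't moved.

play_rows([
  [[0,0,0,0],[0,0,0,0],[0,0,0,0]],
])

```text
clock: 15.7
tool_pos: [292.2, 77.3, 235.3]
tool_rot: [-0.008, 0.049, 0.999, -0.002]
contact_force: [0.1, -0.5, 0.1]
opening: 0.1
gripper_force: 0.0
```

```bash
python3 -c "
from rig import env
print(env.job_done())"
```

```text
the job is handed in; nothing more can be done
None
```

I turned the dial four clicks clockwise and backed the hand clear; the last pictures match 120° with the stirrer unmoved, and I handed the job in at about 16 s (no verdict was shown).

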